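# Shut the loaded moisture analyser and start it

### The job

Two moisture analysers stand open on the bench, and one of them has a sample dish lying in its drying chamber. With the fingertips, gently push the raised hood of that analyser down until it is fully shut, then press its start key, the large round key at the right of the display, and take the hand away. Pick nothing up, press no other key, leave the second analyser open as it is, and do not disturb the dish or the other things on the bench.

Things in the scene. Friction and masses are not known exactly. Their poses are not given: they have to be found in the camera images.
- loaded: Analyser with the dish in it, on the left or the right: white, 188 mm wide, fixed on a stone slab 360 x 210 mm. Origin: under the slab's centre, on the bench; x from its front (keys) to its back, y to its user's left. Body from x = -165 to +155 mm, 98 mm high above the bench; sloping key panel at x = -165 to -90 (66 to 88 mm high); open chamber 124 mm square, centre x = -10 mm.
- loaded_hood (a joint): Angle of the loaded analyser's hood about its level hinge at the back (rad): 0 fully shut on a hard stop, grows as it opens, 1.1 to 1.38 at the start. Stiff hinge: the hood stays where it is left; 2 to 8 N at the handle moves it. No latch. Hood 184 mm wide, 0.5 kg; shut, its front slopes up to the back at 16.5 degrees, 122 mm above the bench at the lip, 162 mm at the crown.
- loaded_hinge (a point): Point on the hood's hinge axis, in the middle: in the analyser's frame at x = +105, y = 0, z = 110 mm. The axis runs along the analyser's y.
- loaded_handle (a point): Middle of the outer (top) face of the black handle lip on the front edge of the loaded hood; moves with it. Lip 120 mm wide, 34 mm front to back, 12 mm thick, outer face flush with the hood's slope. With the hood shut it lies in the analyser's frame at x = -74, y = 0, z = 127 mm: 179 mm in front of the hinge axis and 17 mm above it; opening swings it up and back.
- loaded_start (a joint): Travel of the loaded analyser's start key (m): 0 up, 0.004 fully down. Spring key, about 1 N to start moving and 4 N fully down; it comes up again when let go.
- loaded_start_top (a point): Middle of the top of the loaded analyser's start key: round, grey, 28 mm across, 6 mm proud of the panel, right of the display. Panel and key top rise to the back at 16.3 degrees; the key travels 4 mm square to the panel. In the analyser's frame about x = -133, y = -66, z = 82 mm. Site z axis: out of the panel.
- loaded_stop (a joint): Travel of the loaded analyser's stop key (m): oblong grey key 22 x 12 mm left of the display (y = +66 mm), 0 up, 0.004 down. Not to be pressed.
- dish: Aluminium sample dish, 92 mm across, 8 mm high, with a broken biscuit on it, lying on the carrier in the loaded analyser's chamber, its underside 84 mm above the bench, below the chamber's rim. Origin: centre of its underside. Loose, 30 g.
- idle: The other analyser, the same in every part but with no dish in its chamber, only the bare steel carrier. Origin and axes as for the loaded one.
- idle_hood (a joint): Angle of the other analyser's hood (rad), 1.1 to 1.38 at the start. It stays open.
- idle_handle (a point): Middle of the outer face of the handle lip on the other analyser's hood.
- idle_start (a joint): Travel of the other analyser's start key (m), 0 up. Not to be pressed.
- idle_stop (a joint): Travel of the other analyser's stop key (m), 0 up. Not to be pressed.
- dish_stack: Loose stack of clean aluminium dishes, 92 mm across, 38 mm high, in front of the left analyser. Origin: centre of its underside.
- spatula: Loose steel sample spoon 170 mm long lying on the bench between the analysers, farther back.
- sample_jar: Loose small capped jar, 42 mm across, 62 mm high, standing between the analysers. Origin: centre of its underside.
- sample_bottle: Loose small bottle with a blue cap, 52 mm across, 100 mm high, at the right. Origin: centre of its underside.
- tub: Loose white plastic tub with a screw lid, 116 mm across, 132 mm high, at the right. Origin: centre of its underside.
- beaker: Loose plastic beaker, 84 mm across, 110 mm high, at the left. Origin: centre of its underside.
- brush: Loose cleaning brush 170 mm long lying on the bench at the left.

How it is judged:
On the way, in this order (a step that is already met when the one before it is completed fails the run):
1. the loaded analyser's hood is fully shut (value of joint loaded_hood below 0.02 rad), for 0.2 s.
2. its start key is pressed with the hood shut (value of joint loaded_start above 0.0025 m and value of joint loaded_hood below 0.02 rad), for 0.1 s.
At the end, for the whole second after the job is handed in: The loaded analyser's hood is fully shut (within 0.02 rad), its keys are up again, the dish lies where it was on the carrier (within 8 mm), and the other analyser's hood stands open as it was (handle within 10 mm) (value of joint loaded_hood below 0.02 rad and value of joint each of loaded_start, loaded_stop below 0.001 m and value of joint idle_hood above 1 rad and distance of idle_handle from where it was at the start of the episode below 0.01 m and distance of dish from where it was at the start of the episode below 0.008 m and horizontal distance between dish and loaded below 0.025 m and linear speed of dish below 0.01 m/s); the robot touches nothing.
It fails at once if the hood is slammed: it moves faster than 2 rad/s in the last 0.3 rad before it is shut (value of joint loaded_hood below 0.3 rad and velocity of joint loaded_hood below -2 rad/s).
It fails at once if a wrong key is pressed, or the start key while the hood is not shut ((value of joint loaded_start above 0.002 m and value of joint loaded_hood above 0.05 rad) or value of joint any of loaded_stop, idle_start, idle_stop above 0.002 m).
It fails at once if the other analyser's hood is moved by more than 10 mm at the handle (distance of idle_handle from where it was at the start of the episode above 0.01 m).
It fails at once if the dish is lifted or shifted by more than 8 mm (distance of dish from where it was at the start of the episode above 0.008 m).
It fails at once if something else on the bench is picked up, knocked or shifted by more than 20 mm (distance of any of dish_stack, spatula, sample_jar, sample_bottle, tub, beaker, brush from where it was at the start of the episode above 0.02 m).
It also fails if it takes over 48 s, if anything falls off the work surface, if the arm or the gripper's body presses on something with over 40 N, if the wrist force passes 120 N, or if a joint passes its speed limit or range.

### The arm

A 6-joint arm with a two-finger parallel gripper is mounted at the origin on the work surface. World frame = base frame: x ahead of the robot, y to its left, z up, the work surface at z = 0. Lengths are in m, angles in rad, forces in N, time in s.
With the tool pointing down it reaches from about 0.35 to 0.975 m from the base axis. Payload 4.9 kg.
Tool frame: the origin (TCP) lies on the centre line of the jaws, within the pads' length; the fingertips stand ctrl.tcp_to_tips ahead of it and the grasp point (between the pads) lies 3 mm ahead of it (ctrl.tcp_to_tips is the distance from the TCP to the fingertips, in m); z points along the fingers, y is the direction in which the jaws open and shut (so a half turn about z gives the same grasp; the last joint's range is limited). The gripper opens to 85 mm and grips with 20 to 120 N. Pads are 22 mm wide; open, the fingers measure 114 mm over their backs; the gripper's body (76 mm by 85 mm) begins 54 mm behind the grasp point. The pads swing forward as they close: fully open they stand 13 mm farther back than shut.
Start: joints at [-1.254, 0.053, 1.613, -0, 1.476, -0.119], TCP at [0.264, -0.567, 0.215] pointing down, gripper open.
Joint ranges: [-3.01, 3.01], [-1.01, 2.22], [0.06, 2.58], [-1.02, 4.17], [0.09, 2.62], [-3.14, 3.14]. Speed limits (rad/s): [2.57, 2.57, 3.14, 3.14, 3.14, 3.14].

### API

Orientations are given as a rotation vector (axis times angle).
In Python, from station import ctrl, vision gives the robot as it stands.
- The arm moves only by the tool jog_arm, never from a script. Its argument "deltas" is a list of rows, each a list of 7 numbers: the turn, a rotation vector about the tool's x, y, z in rad, then the shift along the tool's x, y, z in cm, then the opening, from 0 (shut) to 1 (fully open). A call has 1 to 12 rows; each row shifts and turns the commanded pose from where the row before left it, along the tool's axes as they then stand; what a row does not reach is not made up. A row lasts 1/12 s, in which the tool goes at most 41.7 mm and 7.16 degrees, less where a joint would pass 70% of its speed; a pose out of reach is approached as far as the arm can. A call with a gripper value outside its range is refused whole. The fingers move at their own pace and stop on an object; "grip_force" is the grip in N (left out, the last holds). Time passes only in rows, so rows that do not move let the fingers close. It gives the time, the measured TCP pose, the force and the opening at its end, in the units of the state.
- ctrl.get_obs(): the state, without advancing time (a new reading comes with each control period).
- vision.get_image(name): name is "scene" or "top" or "wrist"; returns (picture, depth): 400x640x3 uint8, red, green, blue; 400x640 float32, m along the optical axis (not along the pixel's ray), 0 where there is no reading.
- vision.calibration(name): a dict with "fx", "fy", "cx", "cy" (pixels), "dist" ([k1, k2, p1, p2, k3] as OpenCV has them; the pictures are not rectified), "rvec" (rotation vector, rad) and "tvec" (3), from world to camera coordinates, as OpenCV has them; the wrist camera has in their place "hand_eye" (4x4, takes a point from camera to tool coordinates, whose origin is the TCP and whose axes are the flange's). Camera axes: x right, y down, z forward; pixel columns grow to the right and rows downward; lengths in m; the calibration is good to about 2 mm. A picture is of the moment at which its call begins: read the wrist's pose just before it. calibration takes no time and is no camera call.
- ctrl.finish_job(): hands the job in, once; it reports no verdict.
The state is a dict: "t": time; "q": joint angles; "dq": joint speeds; "effort": joint torques, N m; "tool_pos": TCP position; "tool_rot": TCP orientation; "contact_force": force on the tool from outside, world axes, zero at the start; "wrist_torque": the same for the moment, N m; "opening": finger opening in m.
Only numpy, scipy, OpenCV 4.12 (cv2) and the standard library are available. Lean on these libraries where they do the work, as an engineer would, in place of code of your own. Each camera call takes 0.05 s, during which the arm holds its last target. There are 200 camera calls.

## Working session

There is one attempt and no reset: what is moved stays moved. The work goes in short steps, Python scripts to look and compute and a tool call to move; the robot and the scene stay as the last step left them, time stands still between calls to the robot, and variables do not carry over. Pictures are saved under pics/ and viewed, about 8 in all and at most 12, crops included, and the job is handed in when it is done.

Besides the shell and the picture viewer there is one more tool, called by a JSON object that holds its "name" and its "arguments". jog_arm: Moves the arm, as the interface text tells. Its arguments: {"type":"object","properties":{"deltas":{"type":"array"},"grip_force":{"type":"number"}},"required":["deltas"]}

```bash
mkdir -p pics; ls; python3 - <<'E'
from station import ctrl, vision
import cv2,numpy as np
print(ctrl.get_obs(), ctrl.tcp_to_tips)
ims=[]
for n in("scene","top"):
    p,d=vision.get_image(n); np.savez(f"{n}.npz",p=p,d=d)
    c=vision.calibration(n); print(n,c); print((d>0).mean())
    cv2.imwrite(f"pics/{n}0.png",p[:,:,::-1])
E
```

```text
pics
{'t': 0.0, 'q': array([-1.25397795e+00,  5.33527004e-02,  1.61428405e+00,  4.61865975e-05,
        1.47598452e+00, -1.19013832e-01]), 'dq': array([-3.88195469e-04,  5.85391847e-05, -1.06832538e-03, -1.56576096e-03,
        9.38368447e-04, -3.80165793e-04]), 'effort': array([ 9.12277992e-04, -3.93672967e+01, -3.70181000e+01, -2.10473668e-04,
        6.91032823e-03, -9.21115770e-06]), 'tool_pos': array([ 0.26365542, -0.565954  ,  0.21367157]), 'tool_rot': array([-3.06532040e+00, -6.78753948e-01,  2.42621480e-04]), 'contact_force': array([ 0.23113302, -0.2070529 , -0.1196655 ]), 'wrist_torque': array([ 0.00714752,  0.00672641, -0.00853212]), 'opening': 0.08553649848590758} 0.022
scene {'fx': 427.54200390203226, 'fy': 427.54200390203226, 'cx': 317.9255328892209, 'cy': 202.52361923712155, 'dist': array([-0.04289595,  0.        ,  0.        ,  0.        ,  0.        ]), 'rvec': array([ 1.95499675,  1.69430484, -0.58756245]), 'tvec': array([-0.05456647, -0.34635067,  1.45864197])}
0.99596484375
top {'fx': 476.00599309436024, 'fy': 476.00599309436024, 'cx': 313.8887718360769, 'cy': 196.33321794967526, 'dist': array([-0.09239441,  0.        ,  0.        ,  0.        ,  0.        ]), 'rvec': array([ 2.12275865, -2.099597  ,  0.19518696]), 'tvec': array([0.00917412, 0.52658031, 1.39119662])}
0.9962265625
```

View pics/scene0.png

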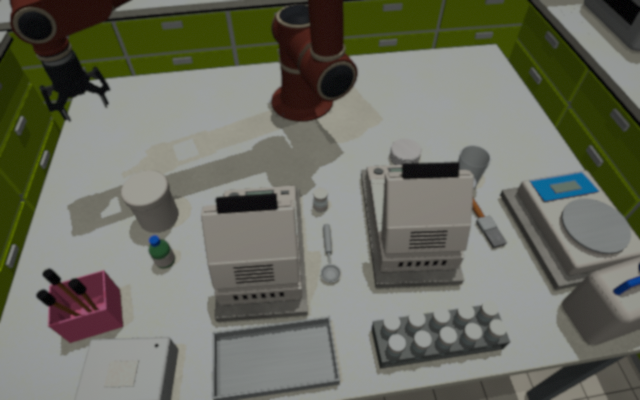

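View pics/top0.png

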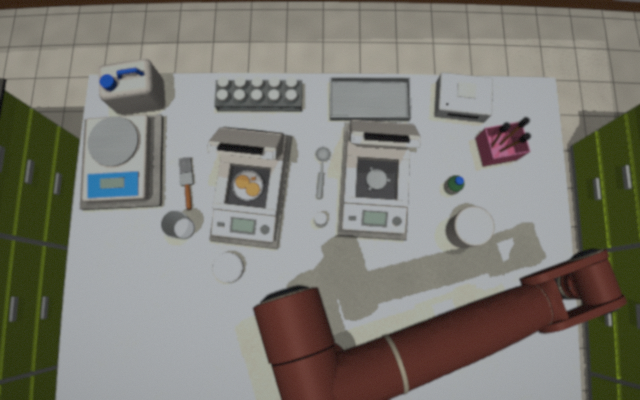

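The scene view shows both analysers from behind with their hoods up. In the top view (up is +x, left is +y), the left analyser holds the dish at about (248,184). Its start key is near (265,229) and its hood handle near (241,149). Next I'll enlarge that area.

```bash
cat > h.py <<'E'
import numpy as np,cv2
from scipy.spatial.transform import Rotation as R
from station import ctrl, vision
def deproj(c,uv,z):
    K=np.array([[c['fx'],0,c['cx']],[0,c['fy'],c['cy']],[0,0,1]])
    n=cv2.undistortPoints(np.array(uv,float).reshape(-1,1,2),K,c['dist']).reshape(-1,2)
    return np.c_[n,np.ones(len(n))]*np.asarray(z,float).reshape(-1,1)
def world(name,uv,z):
    c=vision.calibration(name);Rw=cv2.Rodrigues(c['rvec'])[0]
    return (deproj(c,uv,z)-c['tvec'])@Rw
def onz(name,uv,h):  # ray meets world height h
    a=world(name,uv,np.zeros(len(uv)));b=world(name,uv,np.ones(len(uv)))
    return a+(b-a)*((h-a[:,2])/(b-a)[:,2])[:,None]
def cloud(name,d):
    v,u=np.mgrid[:400,:640];return world(name,np.c_[u.ravel(),v.ravel()],d.ravel()).reshape(400,640,3)
E
python3 - <<'E'
from h import *
f=np.load('top.npz');P=cloud('top',f['d'])
cv2.imwrite('pics/crop1.png',cv2.resize(f['p'][120:250,195:295,::-1],None,fx=4.5,fy=4.5,interpolation=cv2.INTER_CUBIC))
for n,(u,v) in dict(dish=(248,184),start=(265,229),disp=(243,226),handle=(241,149),handleL=(222,147),handleR=(262,152)).items(): print(n,P[v,u].round(4))
# scene handle cloud: dark points high up
g=np.load('scene.npz');Q=cloud('scene',g['d'])
for n,F,C in(('top',f,P),('scene',g,Q)):
    m=(F['p'].max(2)<50)&(C[...,2]>.2)&(C[...,2]<.34)&(C[...,1]>.0)&(C[...,1]<.4)&(C[...,0]>.45)
    print(n,m.sum(),C[m].mean(0).round(4),C[m].min(0).round(3),C[m].max(0).round(3))
# body top plane points left analyser
m=(abs(P[...,2]-.098)<.004)&(P[...,1]>.05)&(P[...,1]<.35)&(P[...,0]>.4)
pts=P[m][:,:2].astype(np.float32);print(m.sum(),cv2.minAreaRect(pts))
v,u=np.nonzero(m);print(u.min(),u.max(),v.min(),v.max())
E
```

```text
dish [0.5543 0.211  0.0905]
start [0.4208 0.1565 0.0856]
disp [0.4301 0.2231 0.0765]
handle [0.6006 0.2008 0.2944]
handleL [0.6052 0.2502 0.296 ]
handleR [0.596  0.1475 0.284 ]
top 258 [0.6045 0.2045 0.2892] [0.59  0.148 0.272] [0.621 0.261 0.298]
scene 770 [0.6093 0.2049 0.2837] [0.593 0.146 0.27 ] [0.624 0.265 0.297]
1643 ((0.6765497326850891, 0.20524096488952637), (0.2408050298690796, 0.42831099033355713), 87.26516723632812)
213 295 78 215
```

View pics/crop1.png

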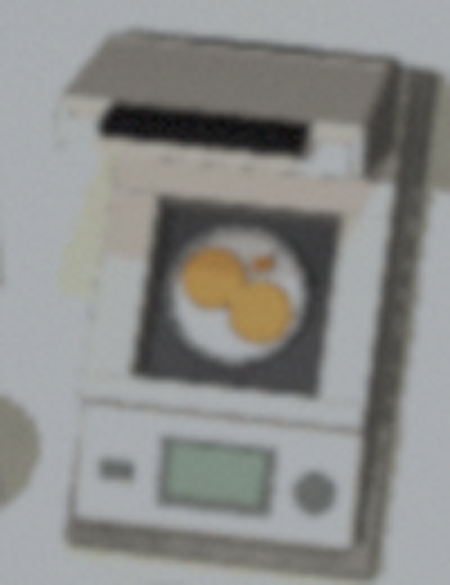

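The crop shows the start key at crop (314,493), which is top (264.8,229.6), and the stop key at crop (116,469), which is (220.8,224.2). The chamber corners are at about (160,200), (342,214), (320,395) and (135,373). I'll fit the analyser's pose to these.

```bash
python3 - <<'E'
from h import *
from scipy.optimize import least_squares
uv=lambda l:np.array(l)/4.5+[195-.4,120-.4]
pix=uv([(314,493),(116,469),(162,200),(342,214),(320,395),(135,373),(75,516),(356,549),(82,402),(363,433)])
loc=np.array([(-133,-66,82),(-133,66,82),(52,62,98),(52,-62,98),(-72,-62,98),(-72,62,98),(-165,94,66),(-165,-94,66),(-90,94,88),(-90,-94,88)])/1e3
W=np.vstack([onz('top',[p],h) for p,h in zip(pix,loc[:,2])])
def f(x): 
    return (loc@R.from_euler('z',x[2]).as_matrix().T)[:,:2]+x[:2]-W[:,:2]
s=least_squares(lambda x:f(x).ravel(),[.56,.21,0],loss='soft_l1',f_scale=.003)
print(s.x,'\n',(f(s.x)*1e3).round(1))
Rz=R.from_euler('z',s.x[2]).as_matrix();T=lambda p:Rz@np.array(p)+[*s.x[:2],0]
print('start',T([-.133,-.066,.082]),'hinge',T([.105,0,.11]),'centre',T([-.01,0,.092]))
# hood angle from handle clouds (local frame)
for n in('top','scene'):
    F=np.load(n+'.npz');C=cloud(n,F['d'])
    L=(C-[*s.x[:2],0])@Rz
    m=(F['p'].max(2)<50)&(C[...,2]>.26)&(C[...,2]<.34)&(abs(L[...,1])<.08)&(abs(L[...,0])<.2)
    q=L[m];print(n,len(q),q.mean(0).round(4),q.min(0).round(3),q.max(0).round(3))
    for p in q[np.linspace(0,len(q)-1,6).astype(int)]: print(p.round(4))
th0=np.arctan2(.017,.179)
for t in(1.1,1.2,1.3,1.38): print(t,.105-np.hypot(.179,.017)*np.cos(th0+t),.110+np.hypot(.179,.017)*np.sin(th0+t))
for nm,uvp in(('jar',(320,218)),('stack',(228,267)),('beaker',(178,225))):print(nm,onz('top',[uvp],.06))
E
```

```text
[ 0.55961329  0.2097966  -0.10136652] 
 [[-0.2 -1.1]
 [-1.  -0.8]
 [ 4.2  1.5]
 [ 0.4 -1.4]
 [-1.2  0.5]
 [-2.   1.9]
 [-0.5  1. ]
 [-0.2  1.2]
 [ 1.2 -0.8]
 [ 0.7 -1.8]]
start [0.42061727 0.15759406 0.082     ] hinge [0.66407431 0.19917133 0.11      ] centre [0.54966462 0.21080853 0.092     ]
top 258 [ 0.0452 -0.0007  0.2892] [ 0.035 -0.057  0.272] [0.058 0.056 0.298]
[0.0526 0.0546 0.2827]
[0.0544 0.0026 0.2771]
[0.039  0.0504 0.2926]
[0.0404 0.0223 0.2889]
[ 0.0394 -0.0188  0.2979]
[ 0.0365 -0.0551  0.2935]
scene 770 [4.990e-02 2.000e-04 2.837e-01] [ 0.038 -0.058  0.27 ] [0.061 0.06  0.297]
[ 0.0386 -0.0369  0.2947]
[ 0.0431 -0.0055  0.2891]
[ 0.0471 -0.039   0.2858]
[0.0499 0.0543 0.2783]
[0.0573 0.0294 0.2785]
[0.0591 0.0073 0.2722]
1.1 0.03895681938586605 0.2772372515152317
1.2 0.05598262641011825 0.282995078214237
1.3 0.07349819882829113 0.2870243952762955
1.38 0.08774580121401773 0.28897567606871555
jar [[ 0.45904385 -0.00423795  0.06      ]]
stack [[0.30983473 0.26564002 0.06      ]]
beaker [[0.43279624 0.42346799 0.06      ]]
```

The fit is within about 2 mm. The analyser's origin is (0.560, 0.210) with yaw -0.101, the hood is at about 1.17 rad, and the start key is at (0.421, 0.158, 0.082). First move: lift, turn so that tool y lies along analyser x, and shut the fingers.

{"name": "jog_arm", "arguments": {"deltas": [[0, 0, -0.0862, 0, 0, -1.8, 0], [0, 0, -0.0862, 0, 0, -1.8, 0], [0, 0, -0.0862, 0, 0, -1.8, 0], [0, 0, -0.0862, 0, 0, -1.8, 0], [0, 0, -0.0862, 0, 0, -1.8, 0], [0, 0, -0.0862, 0, 0, -1.8, 0], [0, 0, -0.0862, 0, 0, -1.8, 0], [0, 0, -0.0862, 0, 0, -1.8, 0], [0, 0, -0.0862, 0, 0, -1.8, 0], [0, 0, -0.0862, 0, 0, -1.8, 0], [0, 0, -0.0862, 0, 0, -1.8, 0], [0, 0, -0.0862, 0, 0, -1.8, 0]]}}

```text
t: 1.1
tool_pos: [0.2638, -0.5664, 0.4311]
tool_rot: [-2.325, -2.111, -0.001]
contact_force: [0.2, -0.4, -0.2]
opening: 0.0004
```

{"name": "jog_arm", "arguments": {"deltas": [[0, 0, 0, 3.3, 1.3, 0, 0], [0, 0, 0, 3.3, 1.3, 0, 0], [0, 0, 0, 3.3, 1.3, 0, 0], [0, 0, 0, 3.3, 1.3, 0, 0], [0, 0, 0, 3.3, 1.3, 0, 0], [0, 0, 0, 3.3, 1.3, 0, 0], [0, 0, 0, 3.3, 1.3, 0, 0], [0, 0, 0, 3.3, 1.3, 0, 0], [0, 0, 0, 3.3, 1.3, 0, 0], [0, 0, 0, 3.3, 1.3, 0, 0], [0, 0, 0, 3.3, 1.3, 0, 0], [0, 0, 0, 3.3, 1.3, 0, 0]]}}

```text
t: 2.1
tool_pos: [0.4591, -0.1865, 0.4305]
tool_rot: [-2.33, -2.106, 0.0]
contact_force: [0.5, -0.2, 0.6]
opening: -0.0004
```

{"name": "jog_arm", "arguments": {"deltas": [[0, 0, 0, 3.4, 1.6, 0, 0], [0, 0, 0, 3.4, 1.6, 0, 0], [0, 0, 0, 3.4, 1.6, 0, 0], [0, 0, 0, 3.4, 1.6, 0, 0], [0, 0, 0, 3.4, 1.6, 0, 0], [0, 0, 0, 3.4, 1.6, 0, 0], [0, 0, 0, 3.4, 1.6, 0, 0], [0, 0, 0, 3.4, 1.6, 0, 0], [0, 0, 0, 3.4, 1.6, 0, 0], [0, 0, 0, 3.4, 1.6, 0, 0], [0, 0, 0, 3.4, 1.6, 0, 0], [0, 0, 0, 3.4, 1.6, 0, 0]]}}

```text
t: 3.1
tool_pos: [0.6914, 0.2002, 0.43]
tool_rot: [-2.33, -2.107, 0.002]
contact_force: [-0.3, 0.1, 1.0]
opening: 0.0001
```

{"name": "jog_arm", "arguments": {"deltas": [[0.1, 0, 0, 0, 0, 0, 0], [0.1, 0, 0, 0, 0, 0, 0], [0.1, 0, 0, 0, 0, 0, 0], [0.1, 0, 0, 0, 0, 0, 0], [0.1, 0, 0, 0, 0, 0, 0], [0, 0, 0, 0, 0, 0, 0]]}}

```text
t: 3.6
tool_pos: [0.6934, 0.1975, 0.4223]
tool_rot: [-2.022, -1.824, 0.48]
contact_force: [-0.2, -0.4, -4.0]
opening: -0.0
```

```bash
cat >> h.py <<'E'
A=np.array([.5596,.2098,0]);Rz=R.from_euler('z',-.1014).as_matrix()
def loc(p): return (np.asarray(p)-A)@Rz
def state():
    o=ctrl.get_obs();Rt=R.from_rotvec(o['tool_rot']).as_matrix();L=Rz.T@Rt
    tip=o['tool_pos']+Rt[:,2]*.022
    print('t',round(o['t'],2),'tcp',loc(o['tool_pos']).round(4),'tip',loc(tip).round(4),'zaxis',L[:,2].round(3),'xaxis',L[:,0].round(3),'q',o['q'].round(2),'F',o['contact_force'].round(1))
    return o,Rt
E
python3 - <<'E'
from h import *
o,Rt=state()
p,d=vision.get_image('wrist');c=vision.calibration('wrist');print(c['hand_eye'])
v,u=np.mgrid[:400,:640];C=deproj(c,np.c_[u.ravel(),v.ravel()],d.ravel());H=c['hand_eye']
L=loc((C@H[:3,:3].T+H[:3,3])@Rt.T+o['tool_pos']).reshape(400,640,3)
m=(p.max(2)<50)&(L[...,2]>.26)&(L[...,2]<.33)&(abs(L[...,1])<.09)&(d>0);q=L[m];print(m.sum());
if m.sum():print(q.mean(0),q.min(0),q.max(0))
cv2.imwrite('pics/w1.png',p[...,::-1])
E
```

```text
t 3.6 tcp [0.1344 0.0014 0.4223] tip [0.1236 0.0013 0.4031] zaxis [-0.49  -0.002 -0.872] xaxis [ 0.001  1.    -0.003] q [0.13 0.61 0.66 0.16 2.37 0.32] F [-0.2 -0.4 -4. ]
[[ 9.22398348e-04 -9.64306667e-01 -2.64786332e-01  6.69393650e-02]
 [ 9.99997637e-01  1.41066137e-03 -1.65383913e-03  9.57364343e-04]
 [ 1.96833195e-03 -2.64784181e-01  9.64305690e-01 -1.58600318e-01]
 [ 0.00000000e+00  0.00000000e+00  0.00000000e+00  1.00000000e+00]]
942
[-0.40165431 -0.04862318  0.29856217] [-0.57795186 -0.08996005  0.26008309] [0.06207094 0.02260203 0.32974512]
```

View pics/w1.png

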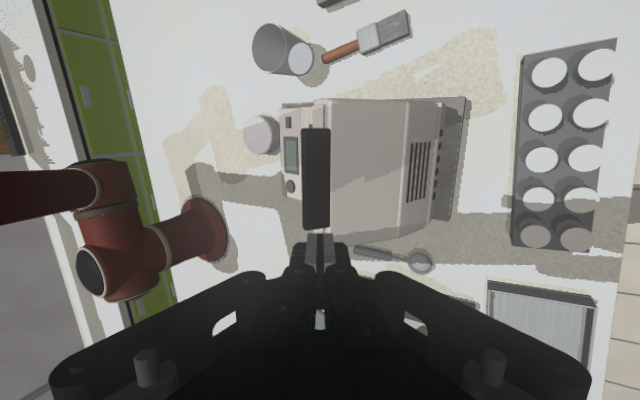

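The wrist view shows the loaded analyser's handle lip at u 302–330, v 128–228, with the fingertips near (320,245). Next I'll measure the lip from this view.

```bash
python3 - <<'E'
from h import *
o,Rt=state()
p,d=vision.get_image('wrist');c=vision.calibration('wrist')
v,u=np.mgrid[:400,:640];C=deproj(c,np.c_[u.ravel(),v.ravel()],d.ravel());H=c['hand_eye']
L=loc((C@H[:3,:3].T+H[:3,3])@Rt.T+o['tool_pos']).reshape(400,640,3)
q=L[135:222,306:326].reshape(-1,3);print(np.median(q,0),np.percentile(q,2,0),np.percentile(q,98,0))
for u in range(298,440,10):print(u,L[178,u].round(4))
for v in(120,126,130,226,230,236):print(v,L[v,316].round(4))
E
```

```text
t 3.65 tcp [0.1336 0.0016 0.4241] tip [0.123  0.0016 0.4049] zaxis [-0.486 -0.002 -0.874] xaxis [ 0.     1.    -0.002] q [0.13 0.6  0.66 0.16 2.37 0.32] F [ 0.2  0.2 -0.8]
[0.05046576 0.00665078 0.28361142] [ 0.04289678 -0.04482935  0.27409126] [0.05812334 0.05386301 0.2929233 ]
298 [-0.1069 -0.0424  0.0837]
308 [0.0451 0.0072 0.2915]
318 [0.0517 0.0058 0.2799]
328 [0.0604 0.0052 0.2714]
338 [0.0684 0.0042 0.2607]
348 [0.077  0.0032 0.2505]
358 [0.0857 0.0022 0.2396]
368 [0.0947 0.0012 0.2287]
378 [ 1.036e-01 -1.000e-04  2.160e-01]
388 [ 0.1134 -0.0011  0.2048]
398 [ 0.1232 -0.0024  0.1921]
408 [ 0.133  -0.0039  0.1776]
418 [ 0.1419 -0.007   0.1547]
428 [ 0.1516 -0.0103  0.1301]
438 [ 0.1548 -0.0262  0.0344]
120 [0.0391 0.0711 0.2621]
126 [0.0387 0.0643 0.2616]
130 [0.0506 0.0603 0.2822]
226 [ 0.0506 -0.053   0.2831]
230 [ 0.0384 -0.0678  0.262 ]
236 [0.1444 0.0126 0.4459]
```

```bash
cat > plan.py <<'E'
from h import *
import sys
def hood(th,off):   # local tip target when the hood is at th, clearance off along the outer normal
    c,s=np.cos(th),np.sin(th); M=np.array([[c,s],[-s,c]])  # -x -> +z
    d=M@(np.array([-.070,.1285])-[.105,.110]); n=M@np.array([-.284,.959])
    return np.array([.105,.110])+d+n*off
def alpha(th): return -.2+.7*th/1.18
def plan(seq):  # seq of (th,off)
    o,Rt=state(); z=Rz.T@Rt[:,2]; a=np.arctan2(-z[0],-z[2]); p=loc(o['tool_pos'])
    p2=np.array([p[0],p[2]]); rows=[]; ylat=p[1]
    for th,off in seq:
        a2=alpha(th); t=hood(th,off)-.022*np.array([-np.sin(a2),-np.cos(a2)])
        d=t-p2; y=np.array([np.cos(a),-np.sin(a)]); zz=np.array([-np.sin(a),-np.cos(a)])
        rows.append([round(a2-a,3),0,0,0,round(d@y*100,2),round(d@zz*100,2),0]); p2=t;a=a2
    print('ylat',ylat); print(rows)
E
python3 - <<'E'
from plan import *
print(hood(1.18,.0))
plan([(1.18,.03)]); plan([(1.18,.03-.004*i) for i in range(1,8)]) 
E
```

```text
[0.05544337 0.27885316]
t 3.7 tcp [0.1326 0.0018 0.4273] tip [0.122  0.0018 0.4081] zaxis [-0.482 -0.001 -0.876] xaxis [-0.     1.    -0.001] q [0.13 0.6  0.66 0.16 2.37 0.32] F [ 0.3 -0.6  0.7]
ylat 0.0018418835587999446
[[np.float64(-0.003), 0, 0, 0, np.float64(1.53), np.float64(11.75), 0]]
t 3.7 tcp [0.1326 0.0018 0.4273] tip [0.122  0.0018 0.4081] zaxis [-0.482 -0.001 -0.876] xaxis [-0.     1.    -0.001] q [0.13 0.6  0.66 0.16 2.37 0.32] F [ 0.3 -0.6  0.7]
ylat 0.0018418835587999446
[[np.float64(-0.003), 0, 0, 0, np.float64(1.38), np.float64(12.12), 0], [0.0, 0, 0, 0, np.float64(-0.15), np.float64(0.37), 0], [0.0, 0, 0, 0, np.float64(-0.15), np.float64(0.37), 0], [0.0, 0, 0, 0, np.float64(-0.15), np.float64(0.37), 0], [0.0, 0, 0, 0, np.float64(-0.15), np.float64(0.37), 0], [0.0, 0, 0, 0, np.float64(-0.15), np.float64(0.37), 0], [0.0, 0, 0, 0, np.float64(-0.15), np.float64(0.37), 0]]
```

{"name": "jog_arm", "arguments": {"deltas": [[0, 0, 0, 0, 0.4, 2.9, 0], [0, 0, 0, 0, 0.4, 2.9, 0], [0, 0, 0, 0, 0.4, 3.0, 0], [0, 0, 0, 0, 0.3, 3.0, 0], [0, 0, 0, 0, 0, 0, 0], [0, 0, 0, 0, 0, 0, 0]]}}

```text
t: 4.2
tool_pos: [0.6458, 0.203, 0.3205]
tool_rot: [-2.026, -1.833, 0.469]
contact_force: [-0.7, 0.3, 0.4]
opening: 0.0001
```

```bash
python3 - <<'E'
from plan import *
plan([(1.18,.02),(1.18,.012),(1.18,.006),(1.18,0)]+[(1.18-.035*i,0) for i in range(1,9)])
E
```

```text
t 4.2 tcp [0.0865 0.002  0.3205] tip [0.0759 0.002  0.3012] zaxis [-0.48  -0.001 -0.877] xaxis [-0.002  1.    -0.001] q [0.14 0.46 1.02 0.14 2.15 0.29] F [-0.7  0.3  0.4]
ylat 0.0019786898463267444
[[np.float64(-0.001), 0, 0, 0, np.float64(0.04), np.float64(1.09), 0], [0.0, 0, 0, 0, np.float64(-0.31), np.float64(0.74), 0], [0.0, 0, 0, 0, np.float64(-0.23), np.float64(0.55), 0], [0.0, 0, 0, 0, np.float64(-0.23), np.float64(0.55), 0], [-0.021, 0, 0, 0, np.float64(-0.47), np.float64(0.44), 0], [-0.021, 0, 0, 0, np.float64(-0.47), np.float64(0.45), 0], [-0.021, 0, 0, 0, np.float64(-0.46), np.float64(0.46), 0], [-0.021, 0, 0, 0, np.float64(-0.45), np.float64(0.46), 0], [-0.021, 0, 0, 0, np.float64(-0.45), np.float64(0.47), 0], [-0.021, 0, 0, 0, np.float64(-0.44), np.float64(0.47), 0], [-0.021, 0, 0, 0, np.float64(-0.43), np.float64(0.48), 0], [-0.021, 0, 0, 0, np.float64(-0.43), np.float64(0.48), 0]]
```

{"name": "jog_arm", "arguments": {"deltas": [[0, 0, 0, 0, 0.05, 1.1, 0], [0, 0, 0, 0, -0.3, 0.75, 0], [0, 0, 0, 0, -0.25, 0.55, 0], [0, 0, 0, 0, -0.25, 0.55, 0], [-0.021, 0, 0, 0, -0.47, 0.44, 0], [-0.021, 0, 0, 0, -0.47, 0.45, 0], [-0.021, 0, 0, 0, -0.46, 0.46, 0], [-0.021, 0, 0, 0, -0.45, 0.46, 0]]}}

```text
t: 4.87
tool_pos: [0.6032, 0.2075, 0.2925]
tool_rot: [-2.084, -1.885, 0.391]
contact_force: [-0.3, -0.1, 0.1]
opening: 0.0003
```

```bash
python3 - <<'E'
from plan import *
plan([(1.04-.035*i,0) for i in range(1,13)])
E
```

```text
t 4.87 tcp [0.0436 0.0021 0.2925] tip [0.0348 0.0021 0.2723] zaxis [-0.399  0.001 -0.917] xaxis [-0.001  1.     0.001] q [0.17 0.31 1.23 0.12 1.99 0.29] F [-0.3 -0.1  0.1]
ylat 0.0021072114182161313
[[np.float64(-0.014), 0, 0, 0, np.float64(-0.58), np.float64(0.75), 0], [-0.021, 0, 0, 0, np.float64(-0.44), np.float64(0.47), 0], [-0.021, 0, 0, 0, np.float64(-0.43), np.float64(0.48), 0], [-0.021, 0, 0, 0, np.float64(-0.43), np.float64(0.48), 0], [-0.021, 0, 0, 0, np.float64(-0.42), np.float64(0.49), 0], [-0.021, 0, 0, 0, np.float64(-0.41), np.float64(0.49), 0], [-0.021, 0, 0, 0, np.float64(-0.41), np.float64(0.5), 0], [-0.021, 0, 0, 0, np.float64(-0.4), np.float64(0.5), 0], [-0.021, 0, 0, 0, np.float64(-0.39), np.float64(0.51), 0], [-0.021, 0, 0, 0, np.float64(-0.38), np.float64(0.51), 0], [-0.021, 0, 0, 0, np.float64(-0.38), np.float64(0.52), 0], [-0.021, 0, 0, 0, np.float64(-0.37), np.float64(0.52), 0]]
```

```bash
python3 - <<'E'
from plan import *
state()
p,d=vision.get_image('wrist');cv2.imwrite('pics/w2.png',p[...,::-1])
f,dd=vision.get_image('scene');P=cloud('scene',dd);L=loc(P.reshape(-1,3)).reshape(P.shape)
m=(abs(L[...,1])<.08)&(L[...,0]>-.08)&(L[...,0]<.15)&(L[...,2]>.13)&(L[...,2]<.4)&(f.min(2)>60)
q=L[m];A2=np.polyfit(q[:,0],q[:,2],1);print(len(q),A2)
cv2.imwrite('pics/s2.png',cv2.resize(f[90:330,300:560,::-1],None,fx=3,fy=3)[:600])
E
```

```text
t 4.87 tcp [0.0436 0.0021 0.2925] tip [0.0348 0.0021 0.2723] zaxis [-0.399  0.001 -0.917] xaxis [-0.001  1.     0.001] q [0.17 0.31 1.23 0.12 1.99 0.29] F [-0.3 -0.1  0.1]
5461 [-1.37366441  0.35612632]
```

View pics/s2.png

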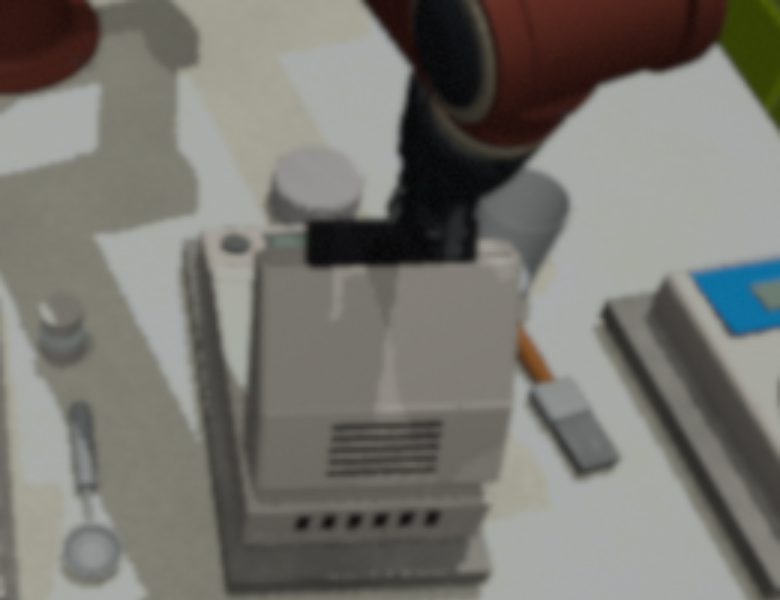

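View pics/w2.png

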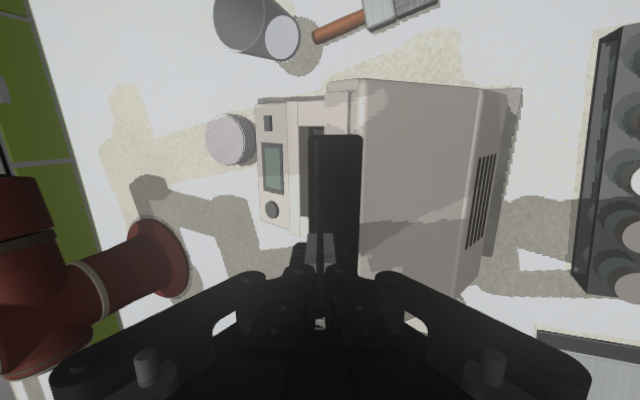

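The fingers are over the lip (wrist u 308–360), but the force reads zero. I'll measure the hood angle in this view.

```bash
cat >> h.py <<'E'
def wristL():
    o,Rt=state();p,d=vision.get_image('wrist');c=vision.calibration('wrist')
    v,u=np.mgrid[:400,:640];C=deproj(c,np.c_[u.ravel(),v.ravel()],d.ravel());H=c['hand_eye']
    return p,loc((C@H[:3,:3].T+H[:3,3])@Rt.T+o['tool_pos']).reshape(400,640,3)
E
python3 - <<'E'
from h import *
p,L=wristL()
for u in (302,306,312,320,340,356,370,400,440):print(u,L[190,u].round(4))
for v in range(200,270,6):print(v,L[v,314].round(4),L[v,330].round(4),p[v,314],p[v,330])
E
```

```text
t 4.97 tcp [0.0429 0.0023 0.2929] tip [0.0341 0.0023 0.2728] zaxis [-0.4    0.001 -0.916] xaxis [-0.002  1.     0.001] q [0.17 0.31 1.23 0.12 1.99 0.29] F [ 0.8  0.4 -0.5]
302 [-0.0724 -0.0229  0.0911]
306 [-0.0734 -0.0262  0.0765]
312 [0.0376 0.0307 0.2907]
320 [0.0435 0.0317 0.2926]
340 [0.0519 0.0302 0.2817]
356 [0.0596 0.0292 0.2738]
370 [0.066  0.0278 0.264 ]
400 [0.0821 0.0253 0.2453]
440 [0.1068 0.021  0.2141]
200 [0.0399 0.0254 0.2929] [0.0477 0.0248 0.2872] [48 46 46] [42 41 40]
206 [0.0391 0.0212 0.2914] [0.048  0.0213 0.2878] [48 47 47] [43 41 41]
212 [0.0397 0.0179 0.2926] [0.0478 0.0174 0.2873] [48 47 46] [42 42 40]
218 [0.0393 0.0138 0.2919] [0.0478 0.0135 0.287 ] [47 46 45] [42 41 40]
224 [0.0394 0.01   0.292 ] [0.0477 0.0096 0.2868] [46 45 46] [41 41 39]
230 [0.0394 0.0062 0.292 ] [0.0478 0.0056 0.2867] [47 46 46] [40 40 39]
236 [0.0505 0.0133 0.3161] [0.0583 0.0136 0.3134] [79 79 79] [76 75 75]
242 [0.0535 0.013  0.3224] [0.0608 0.0133 0.3199] [78 78 78] [76 76 76]
248 [0.056  0.0127 0.3279] [0.0631 0.013  0.3255] [78 78 78] [74 74 75]
254 [0.059  0.0132 0.3345] [0.0654 0.013  0.3313] [78 78 77] [74 75 75]
260 [0.0609 0.0125 0.3384] [0.0672 0.0126 0.3358] [69 69 69] [74 74 74]
266 [0.063  0.0124 0.343 ] [0.0702 0.0143 0.3435] [89 91 90] [33 33 33]
```

```bash
python3 - <<'E'
from h import *
p,L=wristL();o=ctrl.get_obs();Rt=R.from_rotvec(o['tool_rot']).as_matrix();Rl=Rz.T@Rt;tc=loc(o['tool_pos'])
T=(L-tc)@Rl
print({k:v for k,v in vision.calibration('wrist').items() if k!='hand_eye'})
for v in range(226,330,8):print(v,[T[v,u].round(3).tolist() for u in(308,314,320,326,334)])
f,d=vision.get_image('scene');P=cloud('scene',d);S=loc(P.reshape(-1,3)).reshape(P.shape);TS=(S-tc)@Rl
m=(abs(TS[...,0])<.02)&(abs(TS[...,1])<.03)&(TS[...,2]>-.06)&(TS[...,2]<.05)&(S[...,2]>.2)
v,u=np.nonzero(m)
for a,b in list(zip(v,u))[::max(1,len(v)//45)]:print(a,b,TS[a,b].round(3),S[a,b].round(3))
E
```

```text
t 5.02 tcp [0.0433 0.0022 0.2925] tip [0.0345 0.0022 0.2723] zaxis [-0.401  0.    -0.916] xaxis [-0.001  1.     0.001] q [0.17 0.31 1.23 0.12 1.99 0.29] F [-0.2 -0.   0. ]
{'fx': 281.8245961342013, 'fy': 281.8245961342013, 'cx': 319.7204327038355, 'cy': 199.98978472909437, 'dist': array([0.01436122, 0.        , 0.        , 0.        , 0.        ])}
226 [[-0.075, -0.017, 0.219], [0.007, -0.003, 0.001], [0.007, 0.0, -0.0], [0.007, 0.004, 0.001], [0.006, 0.009, 0.004]]
234 [[0.012, -0.006, -0.023], [0.011, -0.003, -0.022], [0.011, 0.0, -0.022], [0.011, 0.003, -0.022], [0.001, 0.009, 0.004]]
242 [[0.011, -0.005, -0.032], [0.011, -0.003, -0.032], [0.011, 0.0, -0.032], [0.011, 0.003, -0.032], [-0.005, 0.009, 0.004]]
250 [[0.011, -0.005, -0.041], [0.011, -0.002, -0.041], [0.011, 0.0, -0.04], [0.011, 0.003, -0.041], [0.007, 0.007, -0.032]]
258 [[0.012, -0.005, -0.05], [0.011, -0.002, -0.049], [0.011, 0.0, -0.048], [0.011, 0.003, -0.049], [0.011, 0.006, -0.049]]
266 [[0.012, -0.004, -0.058], [0.01, -0.002, -0.054], [0.01, 0.0, -0.054], [0.01, 0.003, -0.054], [0.012, 0.006, -0.058]]
274 [[0.01
[... 2564 characters left out ...]
0.014  0.02   0.009] [ 0.058 -0.012  0.275]
176 432 [0.003 0.02  0.011] [0.058 0.005 0.274]
176 440 [0.02  0.021 0.01 ] [0.059 0.022 0.274]
177 428 [-0.005  0.021  0.014] [ 0.058 -0.003  0.271]
177 436 [0.011 0.023 0.011] [0.06  0.013 0.273]
178 424 [-0.015  0.024  0.009] [ 0.062 -0.012  0.274]
178 432 [0.004 0.023 0.015] [0.059 0.006 0.269]
178 440 [0.02  0.025 0.013] [0.061 0.022 0.27 ]
179 428 [-0.005  0.026  0.014] [ 0.062 -0.003  0.269]
179 436 [0.011 0.027 0.011] [0.064 0.013 0.271]
180 425 [-0.012  0.028  0.014] [ 0.063 -0.01   0.268]
180 433 [0.005 0.028 0.015] [0.063 0.007 0.267]
181 422 [-0.018  0.029  0.015] [ 0.064 -0.016  0.267]
181 430 [-0.     0.029  0.017] [0.063 0.002 0.265]
```

Both the wrist and scene cameras show the shut fingertips about 21 mm behind the reported TCP (tool z ≈ -0.021), not 22 mm ahead of it as `ctrl.tcp_to_tips` implies. That fits with the zero force and the hood still standing at 1.18 rad. I'll go by the images, replan, and confirm by contact.

```bash
sed -i 's/-\.022\*np.array/+.021*np.array/; s/-.2+.7\*th/-.2+.6*th/' plan.py; sed -i "s/Rt\[:,2\]\*.022/Rt[:,2]*-.021/" h.py; python3 - <<'E'
from plan import *
plan([(1.18,.012),(1.18,.009),(1.18,.006),(1.18,.003),(1.18,0),(1.18,-.003)])
E
```

```text
t 5.12 tcp [0.0436 0.002  0.2914] tip [0.0521 0.002  0.3106] zaxis [-0.402  0.    -0.916] xaxis [-0.001  1.     0.001] q [0.16 0.31 1.23 0.12 1.99 0.29] F [-0.5 -0.5  0.3]
ylat 0.001957442234837668
[[np.float64(-0.014), 0, 0, 0, np.float64(2.17), np.float64(1.71), 0], [0.0, 0, 0, 0, np.float64(-0.14), np.float64(0.26), 0], [0.0, 0, 0, 0, np.float64(-0.14), np.float64(0.26), 0], [0.0, 0, 0, 0, np.float64(-0.14), np.float64(0.26), 0], [0.0, 0, 0, 0, np.float64(-0.14), np.float64(0.26), 0], [0.0, 0, 0, 0, np.float64(-0.14), np.float64(0.26), 0]]
```

{"name": "jog_arm", "arguments": {"deltas": [[-0.007, 0, 0, 0, 1.3, 0.5, 0], [-0.007, 0, 0, 0, 0.9, 1.2, 0], [0, 0, 0, 0, -0.14, 0.26, 0], [0, 0, 0, 0, -0.14, 0.26, 0], [0, 0, 0, 0, -0.14, 0.26, 0], [0, 0, 0, 0, -0.14, 0.26, 0], [0, 0, 0, 0, -0.14, 0.26, 0], [0, 0, 0, 0, -0.14, 0.26, 0]]}}

```text
t: 5.78
tool_pos: [0.6024, 0.2071, 0.2568]
tool_rot: [-2.092, -1.891, 0.383]
contact_force: [1.9, -2.3, 7.7]
opening: -0.0001
```

```bash
python3 - <<'E'
from plan import *
plan([(1.17-.03*i,-.002) for i in range(1,13)])
E
```

```text
t 5.78 tcp [0.0428 0.0017 0.2568] tip [0.051  0.0017 0.2761] zaxis [-0.389 -0.    -0.921] xaxis [-0.001  1.     0.   ] q [0.17 0.32 1.28 0.11 1.93 0.29] F [ 1.9 -2.3  7.7]
ylat 0.0016696895124615994
[[np.float64(-0.02), 0, 0, 0, np.float64(-0.28), np.float64(0.21), 0], [-0.015, 0, 0, 0, np.float64(-0.36), np.float64(0.35), 0], [-0.015, 0, 0, 0, np.float64(-0.35), np.float64(0.36), 0], [-0.015, 0, 0, 0, np.float64(-0.35), np.float64(0.36), 0], [-0.015, 0, 0, 0, np.float64(-0.34), np.float64(0.37), 0], [-0.015, 0, 0, 0, np.float64(-0.34), np.float64(0.37), 0], [-0.015, 0, 0, 0, np.float64(-0.33), np.float64(0.38), 0], [-0.015, 0, 0, 0, np.float64(-0.33), np.float64(0.38), 0], [-0.015, 0, 0, 0, np.float64(-0.32), np.float64(0.39), 0], [-0.015, 0, 0, 0, np.float64(-0.32), np.float64(0.39), 0], [-0.015, 0, 0, 0, np.float64(-0.31), np.float64(0.4), 0], [-0.015, 0, 0, 0, np.float64(-0.3), np.float64(0.4), 0]]
```

The contact force came up where the images put the tips (8 N), so now I'll sweep along the arc.

{"name": "jog_arm", "arguments": {"deltas": [[-0.02, 0, 0, 0, -0.3, 0.2, 0], [-0.015, 0, 0, 0, -0.36, 0.35, 0], [-0.015, 0, 0, 0, -0.35, 0.36, 0], [-0.015, 0, 0, 0, -0.35, 0.36, 0], [-0.015, 0, 0, 0, -0.34, 0.37, 0], [-0.015, 0, 0, 0, -0.34, 0.37, 0], [-0.015, 0, 0, 0, -0.33, 0.38, 0], [-0.015, 0, 0, 0, -0.33, 0.38, 0], [-0.015, 0, 0, 0, -0.32, 0.39, 0], [-0.015, 0, 0, 0, -0.32, 0.39, 0], [-0.015, 0, 0, 0, -0.31, 0.4, 0], [-0.015, 0, 0, 0, -0.3, 0.4, 0]]}}

```text
t: 6.78
tool_pos: [0.5512, 0.2126, 0.2248]
tool_rot: [-2.206, -1.994, 0.215]
contact_force: [2.9, -2.2, 2.4]
opening: -0.0002
```

```bash
python3 - <<'E'
from plan import *
p,L=wristL()
for u in (310,330,350,380,420):print(u,L[190,u].round(4))
print(hood(.81,0))
plan([(.81-.03*i,-.002) for i in range(1,13)])
E
```

```text
t 6.78 tcp [-0.0087  0.002   0.2248] tip [-0.0042  0.002   0.2453] zaxis [-0.214  0.    -0.977] xaxis [-0.001  1.     0.   ] q [0.21 0.1  1.55 0.07 1.69 0.31] F [ 2.9 -2.2  2.4]
310 [-0.0097  0.0352  0.2413]
330 [-0.      0.0346  0.2366]
350 [0.0101 0.0342 0.2324]
380 [0.0257 0.0328 0.2229]
420 [0.0484 0.0313 0.2109]
[-0.00226291  0.24950598]
t 6.83 tcp [-0.0099  0.0021  0.2244] tip [-0.0054  0.0021  0.2449] zaxis [-0.215 -0.    -0.977] xaxis [-0.001  1.    -0.   ] q [0.21 0.1  1.56 0.07 1.69 0.31] F [3.7 0.8 1.6]
ylat 0.0020601220558441494
[[np.float64(-0.02), 0, 0, 0, np.float64(-0.14), np.float64(0.08), 0], [-0.015, 0, 0, 0, np.float64(-0.29), np.float64(0.41), 0], [-0.015, 0, 0, 0, np.float64(-0.29), np.float64(0.42), 0], [-0.015, 0, 0, 0, np.float64(-0.28), np.float64(0.42), 0], [-0.015, 0, 0, 0, np.float64(-0.27), np.float64(0.43), 0], [-0.015, 0, 0, 0, np.float64(-0.27), np.float64(0.43), 0], [-0.015, 0, 0, 0, np.float64(-0.26), np.float64(0.44), 0], [-0.015, 0, 0, 0, np.float64(-0.25), np.float64(0.44), 0], [-0.015, 0, 0, 0, np.float64(-0.25), np.float64(0.45), 0], [-0.015, 0, 0, 0, np.float64(-0.24), np.float64(0.45), 0], [-0.015, 0, 0, 0, np.float64(-0.23), np.float64(0.45), 0], [-0.015, 0, 0, 0, np.float64(-0.23), np.float64(0.46), 0]]
```

The hood is following and now stands at about 0.77 rad.

{"name": "jog_arm", "arguments": {"deltas": [[-0.02, 0, 0, 0, -0.2, 0.25, 0], [-0.015, 0, 0, 0, -0.29, 0.41, 0], [-0.015, 0, 0, 0, -0.29, 0.42, 0], [-0.015, 0, 0, 0, -0.28, 0.42, 0], [-0.015, 0, 0, 0, -0.27, 0.43, 0], [-0.015, 0, 0, 0, -0.27, 0.43, 0], [-0.015, 0, 0, 0, -0.26, 0.44, 0], [-0.015, 0, 0, 0, -0.25, 0.44, 0], [-0.015, 0, 0, 0, -0.25, 0.45, 0], [-0.015, 0, 0, 0, -0.24, 0.45, 0], [-0.015, 0, 0, 0, -0.23, 0.45, 0], [-0.015, 0, 0, 0, -0.23, 0.46, 0]]}}

```text
t: 7.83
tool_pos: [0.5148, 0.2162, 0.179]
tool_rot: [-2.313, -2.092, 0.032]
contact_force: [2.9, 0.6, 2.2]
opening: -0.0
```

```bash
python3 - <<'E'
from plan import *
p,L=wristL()
q=L[170:210,315:420].reshape(-1,3);s=np.polyfit(q[:,0],q[:,2],1);print('theta',.288-np.arctan(s[0]))
plan([(.43-.03*i,-.002) for i in range(1,13)])
E
```

```text
t 7.83 tcp [-0.0452  0.0018  0.179 ] tip [-0.0446  0.0018  0.2   ] zaxis [-0.031  0.    -1.   ] xaxis [-0.001  1.     0.   ] q [ 0.26 -0.06  1.79  0.01  1.44  0.36] F [2.9 0.6 2.2]
theta 0.4573131565634521
t 7.88 tcp [-0.0465  0.0017  0.1779] tip [-0.0459  0.0017  0.1988] zaxis [-0.033 -0.001 -0.999] xaxis [-0.001  1.    -0.001] q [ 0.26 -0.06  1.79  0.01  1.44  0.36] F [1.7 1.2 1.3]
ylat 0.0016915427987746808
[[np.float64(-0.029), 0, 0, 0, np.float64(-0.26), np.float64(0.57), 0], [-0.015, 0, 0, 0, np.float64(-0.21), np.float64(0.47), 0], [-0.015, 0, 0, 0, np.float64(-0.2), np.float64(0.47), 0], [-0.015, 0, 0, 0, np.float64(-0.2), np.float64(0.47), 0], [-0.015, 0, 0, 0, np.float64(-0.19), np.float64(0.48), 0], [-0.015, 0, 0, 0, np.float64(-0.18), np.float64(0.48), 0], [-0.015, 0, 0, 0, np.float64(-0.17), np.float64(0.48), 0], [-0.015, 0, 0, 0, np.float64(-0.17), np.float64(0.49), 0], [-0.015, 0, 0, 0, np.float64(-0.16), np.float64(0.49), 0], [-0.015, 0, 0, 0, np.float64(-0.15), np.float64(0.49), 0], [-0.015, 0, 0, 0, np.float64(-0.15), np.float64(0.49), 0], [-0.015, 0, 0, 0, np.float64(-0.14), np.float64(0.5), 0]]
```

{"name": "jog_arm", "arguments": {"deltas": [[-0.02, 0, 0, 0, -0.2, 0.4, 0], [-0.015, 0, 0, 0, -0.21, 0.47, 0], [-0.015, 0, 0, 0, -0.2, 0.47, 0], [-0.015, 0, 0, 0, -0.2, 0.47, 0], [-0.015, 0, 0, 0, -0.19, 0.48, 0], [-0.015, 0, 0, 0, -0.18, 0.48, 0], [-0.015, 0, 0, 0, -0.17, 0.48, 0], [-0.015, 0, 0, 0, -0.17, 0.49, 0], [-0.015, 0, 0, 0, -0.16, 0.49, 0], [-0.015, 0, 0, 0, -0.15, 0.49, 0], [-0.015, 0, 0, 0, -0.15, 0.49, 0]]}}

```text
t: 8.8
tool_pos: [0.4976, 0.2179, 0.1259]
tool_rot: [2.251, 2.036, 0.141]
contact_force: [-1.0, -0.3, 4.2]
opening: 0.0002
```

```bash
python3 - <<'E'
from plan import *
p,L=wristL()
q=L[170:210,315:420].reshape(-1,3);s=np.polyfit(q[:,0],q[:,2],1);print('theta',.288-np.arctan(s[0]))
plan([(.09-.015*i,-.002) for i in range(1,8)])
E
```

```text
t 8.8 tcp [-0.0625  0.0018  0.1259] tip [-0.0654  0.0018  0.1467] zaxis [ 0.138  0.    -0.99 ] xaxis [-0.001  1.    -0.   ] q [ 0.31 -0.16  1.97 -0.06  1.2   0.42] F [-1.  -0.3  4.2]
theta 0.15617537991708416
t 8.85 tcp [-0.0633  0.0016  0.1245] tip [-0.0662  0.0016  0.1453] zaxis [ 0.137 -0.    -0.991] xaxis [-0.001  1.    -0.001] q [ 0.31 -0.16  1.97 -0.06  1.2   0.42] F [0.7 0.9 1.2]
ylat 0.0015787929073522895
[[np.float64(-0.024), 0, 0, 0, np.float64(-0.18), np.float64(0.55), 0], [-0.008, 0, 0, 0, np.float64(-0.07), np.float64(0.25), 0], [-0.008, 0, 0, 0, np.float64(-0.07), np.float64(0.25), 0], [-0.008, 0, 0, 0, np.float64(-0.06), np.float64(0.25), 0], [-0.008, 0, 0, 0, np.float64(-0.06), np.float64(0.25), 0], [-0.008, 0, 0, 0, np.float64(-0.06), np.float64(0.25), 0], [-0.008, 0, 0, 0, np.float64(-0.06), np.float64(0.25), 0]]
```

{"name": "jog_arm", "arguments": {"deltas": [[-0.008, 0, 0, 0, -0.07, 0.25, 0], [-0.008, 0, 0, 0, -0.07, 0.25, 0], [-0.008, 0, 0, 0, -0.07, 0.25, 0], [-0.008, 0, 0, 0, -0.06, 0.25, 0], [-0.008, 0, 0, 0, -0.06, 0.25, 0], [-0.008, 0, 0, 0, -0.06, 0.25, 0], [0, 0, 0, 0, 0, 0, 0]]}}

```text
t: 9.43
tool_pos: [0.4964, 0.218, 0.1132]
tool_rot: [2.223, 2.01, 0.187]
contact_force: [-11.4, -3.4, 14.0]
opening: 0.0002
```

```bash
python3 - <<'E'
from plan import *
p,L=wristL()
q=L[170:210,315:400].reshape(-1,3);s=np.polyfit(q[:,0],q[:,2],1);print('theta',.288-np.arctan(s[0]))
E
```

```text
t 9.43 tcp [-0.0637  0.0017  0.1132] tip [-0.0676  0.0017  0.1338] zaxis [ 0.185 -0.001 -0.983] xaxis [-0.001  1.    -0.001] q [ 0.32 -0.17  2.01 -0.08  1.13  0.45] F [-11.4  -3.4  14. ]
theta 0.1478186708293137
```

```bash
python3 - <<'E'
from plan import *
p,L=wristL()
for u in range(290,480,10):print(u,L[190,u].round(4),p[190,u])
f,d=vision.get_image('scene');P=cloud('scene',d);S=loc(P.reshape(-1,3)).reshape(P.shape)
for y in(-.075,.075):
    m=(abs(S[...,1]-y)<.01)&(S[...,0]<.15)&(S[...,0]>-.1)&(S[...,2]>.105)&(S[...,2]<.25)
    q=S[m]
    for x in np.arange(-.09,.15,.02):
        k=abs(q[:,0]-x)<.01
        if k.sum()>2:print(y,round(x,3),np.median(q[k,2]).round(4))
v=np.hstack([cv2.resize(p[100:300,200:500,::-1],(600,400))]);cv2.imwrite('pics/w3.png',v)
E
```

```text
t 9.48 tcp [-0.0637  0.0017  0.1132] tip [-0.0676  0.0017  0.1338] zaxis [ 0.185 -0.001 -0.983] xaxis [-0.001  1.    -0.001] q [ 0.32 -0.17  2.01 -0.08  1.13  0.45] F [-12.1  -2.9  15.4]
290 [-0.0813  0.0344  0.1233] [42 40 41]
300 [-0.0761  0.0344  0.124 ] [42 41 41]
310 [-0.0712  0.0348  0.1267] [42 41 42]
320 [-0.0659  0.0346  0.1269] [45 43 44]
330 [-0.0611  0.035   0.1296] [49 49 50]
340 [-0.0564  0.0354  0.132 ] [172 174 178]
350 [-0.0513  0.0354  0.1327] [172 174 179]
360 [-0.0462  0.0354  0.1336] [173 175 179]
370 [-0.0415  0.0356  0.1353] [173 175 180]
380 [-0.0368  0.0358  0.137 ] [174 176 181]
390 [-0.032   0.0359  0.1383] [175 177 181]
400 [-0.0274  0.0361  0.1401] [175 178 182]
410 [-0.0233  0.0365  0.1424] [175 178 182]
420 [-0.0177  0.0362  0.1422] [175 178 182]
430 [-0.0135  0.0365  0.1442] [176 178 182]
440 [-0.0077  0.0361  0.1437] [176 178 182]
450 [-0.0038  0.0365  0.146 ] [175 178 180]
460 [0.0005 0.0367 0.1476] [177 178 181]
470 [0.0053 0.0367 0.1485] [176 178 180]
-0.075 -0.07 0.1303
-0.075 -0.05 0.1356
-0.075 -0.03 0.1416
-0.075 -0.01 0.1477
-0.075 0.01 0.1538
-0.075 0.03 0.1592
-0.075 0.05 0.1633
-0.075 0.07 0.1635
-0.075 0.09 0.1634
-0.075 0.11 0.1408
0.075 -0.05 0.1358
0.075 -0.03 0.1422
0.075 -0.01 0.1475
0.075 0.01 0.1539
0.075 0.03 0.1594
0.075 0.05 0.1633
0.075 0.07 0.1635
0.075 0.09 0.1636
0.075 0.11 0.1432
```

View pics/w3.png

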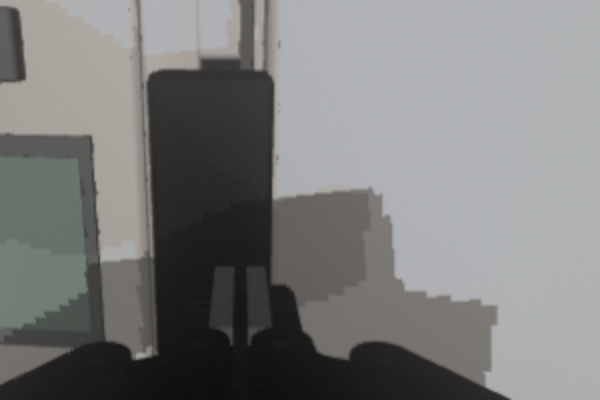

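The scene view gives the hood front a slope of 16.1° and a crown of about 0.1635, and the lip lies on its stop at 15 N. So the hood is shut to within the error. I'll give one small extra nudge with a hold, then lift off.

{"name": "jog_arm", "arguments": {"deltas": [[0, 0, 0, 0, 0.1, 0.1, 0], [0, 0, 0, 0, 0, 0.05, 0], [0, 0, 0, 0, 0, 0, 0], [0, 0, 0, 0, 0, 0, 0], [0, 0, 0, 0, 0, 0, 0]]}}

```text
t: 10.0
tool_pos: [0.4967, 0.2179, 0.1131]
tool_rot: [2.225, 2.012, 0.183]
contact_force: [-21.4, -3.6, 24.8]
opening: 0.0
```

{"name": "jog_arm", "arguments": {"deltas": [[0, 0, 0, 0, 0, -0.5, 0], [0, 0, 0, 0, 0, -1.0, 0], [-0.05, 0, 0, 0, 0, -1.5, 0], [-0.05, 0, 0, 0, 0, -1.5, 0], [0, 0, 0, 0, 0, 0, 0], [0, 0, 0, 0, 0, 0, 0]]}}

```text
t: 10.5
tool_pos: [0.489, 0.2192, 0.1547]
tool_rot: [2.162, 1.956, 0.284]
contact_force: [0.7, -0.2, -0.5]
opening: -0.0005
```

```bash
cat > key.py <<'E'
from h import *
def key(K,off):
    o,Rt=state();Rl=Rz.T@Rt;n=np.array([-.281,0,.960])
    t=np.array(K)+n*off+.021*Rl[:,2]; print('d cm',((t-loc(o['tool_pos']))@Rl*100).round(2),'tilt err',np.cross(Rl[:,2],-n)@Rl)
E
python3 - <<'E'
from key import *
key([-.133,-.066,.082],.03)
f,d=vision.get_image('scene');P=cloud('scene',d);S=loc(P.reshape(-1,3)).reshape(P.shape)
m=(abs(S[...,1])<.085)&(S[...,0]<.035)&(S[...,0]>-.05)&(S[...,2]>.12)&(S[...,2]<.17)
q=S[m];print(np.arctan(np.polyfit(q[:,0],q[:,2],1)[0])*57.3,np.polyval(np.polyfit(q[:,0],q[:,2],1),-.074))
p,L=wristL()
K=np.argwhere((np.hypot(L[...,0]+.133,L[...,1]+.066)<.03)&(p.max(2)<140)&(L[...,2]<.1)&(L[...,2]>.06))
print(len(K))
if len(K):
    q=np.array([L[a,b] for a,b in K]);print(q.mean(0),q.min(0),q.max(0),K.mean(0))
cv2.imwrite('pics/w4.png',p[...,::-1])
E
```

```text
t 10.5 tcp [-0.0711  0.0022  0.1547] tip [-0.0771  0.0021  0.1748] zaxis [ 0.284  0.001 -0.959] xaxis [-0.002  1.     0.001] q [ 0.35 -0.29  2.05 -0.14  1.13  0.49] F [ 0.7 -0.2 -0.5]
d cm [-6.81 -7.99  4.31] tilt err [ 2.91865406e-03 -1.41370605e-03  9.29610557e-20]
16.424872588764583 0.1285646649911608
t 10.55 tcp [-0.0713  0.0018  0.1538] tip [-0.0772  0.0018  0.174 ] zaxis [ 0.282  0.001 -0.959] xaxis [-0.001  1.     0.   ] q [ 0.35 -0.29  2.05 -0.14  1.13  0.49] F [-0.3  0.5  0.3]
1261
[-0.14292472 -0.05273021  0.07316391] [-0.16291334 -0.07686215  0.06478505] [-0.10767901 -0.03632545  0.08397741] [270.89452815 211.85249802]
```

View pics/w4.png

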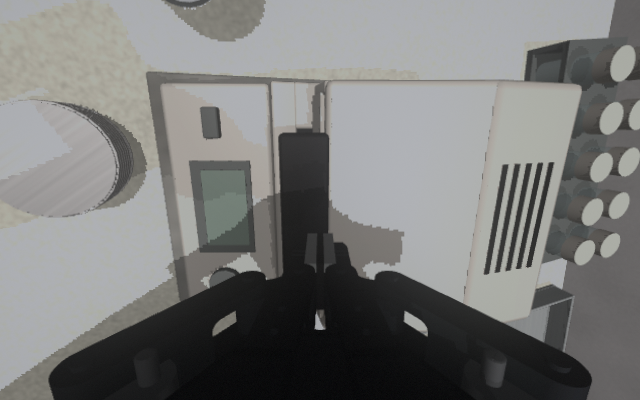

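The hood stays shut after release: slope 16.4°, lip height right. In the wrist view the stop key is at (210,122) and the start key shows at the gripper's edge near (222,275). I'll move over the key, tilted slightly more so the gripper's body clears the hood lip.

{"name": "jog_arm", "arguments": {"deltas": [[0, 0, 0, -1.1, -1.3, -0.3, 0], [0, 0, 0, -1.1, -1.3, 0, 0], [-0.04, 0, 0, -1.1, -1.3, 0, 0], [-0.04, 0, 0, -1.1, -1.3, 0, 0], [-0.04, 0, 0, -1.1, -1.3, 0, 0], [-0.04, 0, 0, -1.2, -1.3, 0, 0], [0, 0, 0, 0, 0, 0, 0], [0, 0, 0, 0, 0, 0, 0]]}}

```text
t: 11.27
tool_pos: [0.4068, 0.1592, 0.1302]
tool_rot: [2.063, 1.865, 0.421]
contact_force: [-0.0, 0.6, 0.5]
opening: 0.0001
```

```bash
python3 - <<'E'
from key import *
key([-.133,-.066,.082],.02)
p,L=wristL()
for v in range(200,270,8):print(v,[(L[v,u].round(3).tolist(),int(p[v,u].mean())) for u in(290,320)])
cv2.imwrite('pics/w5.png',p[...,::-1])
E
```

```text
t 11.27 tcp [-0.1469 -0.0659  0.1302] tip [-0.1559 -0.0658  0.1492] zaxis [ 0.43  -0.    -0.903] xaxis [-0.  1. -0.] q [ 0.32 -0.7   2.39 -0.21  1.05  0.49] F [-0.   0.6  0.5]
d cm [-0.01 -0.5   5.07] tilt err [ 1.58690060e-01  3.45838012e-04 -6.73995222e-21]
t 11.27 tcp [-0.1469 -0.0659  0.1302] tip [-0.1559 -0.0658  0.1492] zaxis [ 0.43  -0.    -0.903] xaxis [-0.  1. -0.] q [ 0.32 -0.7   2.39 -0.21  1.05  0.49] F [-0.   0.6  0.5]
200 [([-0.145, -0.057, 0.071], 167), ([-0.125, -0.056, 0.084], 110)]
208 [([-0.145, -0.063, 0.073], 90), ([-0.124, -0.063, 0.083], 108)]
216 [([-0.145, -0.071, 0.07], 122), ([-0.124, -0.069, 0.083], 94)]
224 [([-0.145, -0.077, 0.07], 121), ([-0.122, -0.078, 0.078], 124)]
232 [([-0.145, -0.084, 0.071], 121), ([-0.122, -0.085, 0.078], 111)]
240 [([-0.121, -0.123, -0.001], 126), ([-0.159, -0.055, 0.156], 42)]
248 [([-0.121, -0.133, -0.002], 125), ([-0.163, -0.054, 0.165], 39)]
256 [([-0.122, -0.142, -0.0], 117), ([-0.166, -0.055, 0.172], 38)]
264 [([-0.178, -0.059, 0.165], 35), ([-0.169, -0.055, 0.178], 36)]
```

View pics/w5.png

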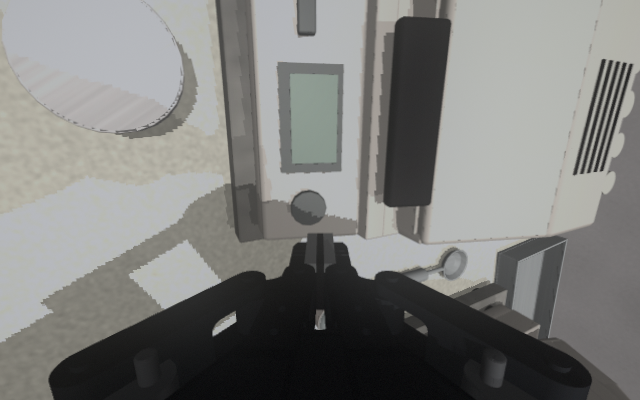

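The start key is in full view at (309,208). I'll take its position from there.

```bash
python3 - <<'E'
from key import *
p,L=wristL()
k=L[199:217,300:318].reshape(-1,3);print(np.median(k,0).round(4),L[208,309].round(4))
key([-.133,-.066,.082],.01)
E
```

```text
t 11.32 tcp [-0.1457 -0.0653  0.1317] tip [-0.1548 -0.0653  0.1507] zaxis [ 0.431  0.    -0.902] xaxis [-0.  1.  0.] q [ 0.32 -0.7   2.38 -0.21  1.05  0.49] F [0.4 0.5 0.1]
[-0.1315 -0.0618  0.081 ] [-0.1306 -0.0626  0.0803]
t 11.37 tcp [-0.1451 -0.065   0.1326] tip [-0.1541 -0.065   0.1515] zaxis [ 0.432  0.001 -0.902] xaxis [-0.  1.  0.] q [ 0.32 -0.69  2.38 -0.21  1.05  0.49] F [-0.5  0.4  0.1]
d cm [-0.1  -0.93  6.2 ] tilt err [ 1.60943136e-01 -5.90802521e-04  9.23169719e-21]
```

{"name": "jog_arm", "arguments": {"deltas": [[0, 0, 0, 0, -0.2, 1.0, 0], [0, 0, 0, 0.1, -0.2, 1.5, 0], [0, 0, 0, 0, -0.2, 1.5, 0], [0, 0, 0, 0, -0.2, 1.3, 0], [0, 0, 0, 0, 0, 0.7, 0], [0, 0, 0, 0, 0, 0, 0], [0, 0, 0, 0, 0, 0, 0]]}}

```text
t: 11.95
tool_pos: [0.4271, 0.1589, 0.0746]
tool_rot: [2.063, 1.865, 0.422]
contact_force: [-0.7, 0.4, 0.8]
opening: 0.0004
```

```bash
python3 - <<'E'
from key import *
key([-.132,-.064,.082],0)
E
```

```text
t 11.95 tcp [-0.1267 -0.0641  0.0746] tip [-0.1357 -0.0641  0.0936] zaxis [ 0.431  0.    -0.903] xaxis [-0.001  1.    -0.   ] q [ 0.3  -0.55  2.4  -0.22  0.89  0.51] F [-0.7  0.4  0.8]
d cm [ 0.01 -0.16  1.21] tilt err [ 1.59838406e-01  7.48633605e-05 -6.59934898e-22]
```

{"name": "jog_arm", "arguments": {"deltas": [[0, 0, 0, 0, -0.1, 0.4, 0], [0, 0, 0, 0, 0, 0.4, 0], [0, 0, 0, 0, 0, 0.3, 0], [0, 0, 0, 0, 0, 0.1, 0], [0, 0, 0, 0, 0, 0, 0], [0, 0, 0, 0, 0, 0, 0]]}}

```text
t: 12.45
tool_pos: [0.4311, 0.1588, 0.0644]
tool_rot: [2.062, 1.864, 0.424]
contact_force: [-7.0, 1.0, 7.6]
opening: 0.0001
```

{"name": "jog_arm", "arguments": {"deltas": [[0, 0, 0, 0, 0, 0.15, 0], [0, 0, 0, 0, 0, 0.15, 0], [0, 0, 0, 0, 0, 0, 0], [0, 0, 0, 0, 0, 0, 0]]}}

```text
t: 12.78
tool_pos: [0.4317, 0.1588, 0.0634]
tool_rot: [2.065, 1.865, 0.42]
contact_force: [-28.8, -1.5, 29.2]
opening: 0.0001
```

```bash
python3 - <<'E'
from key import *
key([-.132,-.064,.082],0)
p,L=wristL()
for v in range(170,250,5):print(v,[(L[v,u].round(3).tolist(),int(p[v,u].mean())) for u in(290,318,340)])
t,d=vision.get_image('top')
a=cv2.resize(p[110:290,200:460,::-1],(780,540));cv2.imwrite('pics/w6.png',a)
E
```

```text
t 12.78 tcp [-0.1221 -0.0637  0.0634] tip [-0.1311 -0.0637  0.0824] zaxis [ 0.429 -0.    -0.903] xaxis [ 0.  1. -0.] q [ 0.3  -0.51  2.39 -0.22  0.86  0.51] F [-28.8  -1.5  29.2]
d cm [-0.03 -0.1  -0.  ] tilt err [1.57763230e-01 2.79211011e-04 6.16599971e-21]
t 12.78 tcp [-0.1221 -0.0637  0.0634] tip [-0.1311 -0.0637  0.0824] zaxis [ 0.429 -0.    -0.903] xaxis [ 0.  1. -0.] q [ 0.3  -0.51  2.39 -0.22  0.86  0.51] F [-28.8  -1.5  29.2]
170 [([-0.143, -0.019, 0.073], 157), ([-0.13, -0.02, 0.078], 170), ([-0.119, -0.02, 0.081], 171)]
175 [([-0.143, -0.022, 0.073], 145), ([-0.13, -0.022, 0.078], 169), ([-0.118, -0.023, 0.08], 171)]
180 [([-0.144, -0.025, 0.074], 144), ([-0.129, -0.025, 0.077], 168), ([-0.119, -0.025, 0.08], 170)]
185 [([-0.143, -0.027, 0.073], 132), ([-0.13, -0.028, 0.078], 168), ([-0.118, -0.028, 0.08], 161)]
190 [([-0.144, -0.03, 0.073], 130), ([-0.129, -0.03, 0.077], 118), ([-0.119, -0.031, 0.081], 134)]
195 [([-0.143, -0.033, 0.073], 130), ([-0.13, -0.033, 0.077], 117), ([-0.118, -0.034, 0.079], 133)]
200 [([-0.143, -0.035, 0.072], 120), ([-0.129, -0.036, 0.076], 195
[... 233 characters left out ...]
8)]
215 [([-0.143, -0.044, 0.071], 201), ([-0.13, -0.044, 0.077], 200), ([-0.118, -0.045, 0.08], 218)]
220 [([-0.143, -0.047, 0.071], 123), ([-0.129, -0.047, 0.076], 201), ([-0.117, -0.048, 0.079], 218)]
225 [([-0.144, -0.049, 0.072], 122), ([-0.129, -0.05, 0.075], 100), ([-0.117, -0.051, 0.079], 217)]
230 [([-0.144, -0.052, 0.072], 122), ([-0.129, -0.053, 0.076], 113), ([-0.117, -0.054, 0.078], 218)]
235 [([-0.144, -0.055, 0.071], 122), ([-0.133, -0.052, 0.084], 54), ([-0.117, -0.057, 0.079], 217)]
240 [([-0.143, -0.058, 0.071], 105), ([-0.135, -0.053, 0.089], 52), ([-0.117, -0.06, 0.079], 147)]
245 [([-0.144, -0.061, 0.072], 71), ([-0.138, -0.053, 0.094], 49), ([-0.123, -0.057, 0.09], 54)]
```

View pics/w6.png

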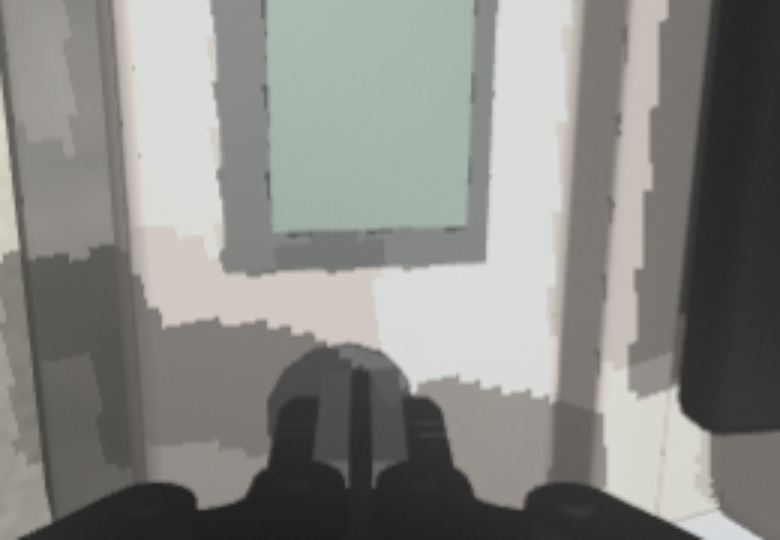

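The crop shows the tips centred on the start key (350,400). The key top is now nearly flush with the panel: 0.0755 against about 0.083 when up. So it is pressed to its stop. I'll back straight out and then lift away.

{"name": "jog_arm", "arguments": {"deltas": [[0, 0, 0, 0, 0, -0.3, 0], [0, 0, 0, 0, 0, -0.6, 0], [0, 0, 0, 0, 0, -1.5, 0], [0, 0, 0, 0, 0, -1.5, 0], [0.08, 0, 0, 0, 0, -2.0, 0], [0.1, 0, 0, 0, 0, -3.0, 0], [0.1, 0, 0, -1.0, 0, -3.0, 0], [0.1, 0, 0, -2.0, 0, -3.0, 0], [0.06, 0, 0, -3.0, 0, -3.0, 0], [0, 0, 0, -3.0, 0, -3.0, 0], [0, 0, 0, -3.0, 0, -2.0, 0], [0, 0, 0, 0, 0, 0, 0]]}}

```text
t: 13.88
tool_pos: [0.371, 0.0411, 0.2848]
tool_rot: [2.328, 2.09, 0.014]
contact_force: [0.4, 0.2, 0.7]
opening: -0.0002
```

```bash
python3 - <<'E'
from h import *
state()
f,d=vision.get_image('scene');P=cloud('scene',d);S=loc(P.reshape(-1,3)).reshape(P.shape)
m=(abs(S[...,1])<.085)&(S[...,0]<.035)&(S[...,0]>-.05)&(S[...,2]>.12)&(S[...,2]<.17)
q=S[m];c=np.polyfit(q[:,0],q[:,2],1);print(np.degrees(np.arctan(c[0])),np.polyval(c,-.074),len(q))
t,d=vision.get_image('top');P=cloud('top',d);S=loc(P.reshape(-1,3)).reshape(P.shape)
for n,y in(('start',-.065),('stop',.066)):
    k=np.hypot(S[...,0]+.132,S[...,1]-y)<.005;print(n,np.median(S[k][:,2]),k.sum())
o=np.load('scene.npz')['p'];df=np.abs(f.astype(int)-o).max(2)
o2=np.load('top.npz')['p']
cv2.imwrite('pics/end.png',np.vstack([t[60:300,80:560,::-1],o2[60:300,80:560,::-1]]))
E
```

```text
t 13.88 tcp [-0.1706 -0.187   0.2848] tip [-0.1709 -0.1869  0.3058] zaxis [ 0.016 -0.002 -1.   ] xaxis [ 0.006  1.    -0.002] q [-0.09 -0.64  2.06 -0.    1.71  0.02] F [0.4 0.2 0.7]
16.463501792100224 0.12857949444211014 1480
start nan 0
stop 0.0830163296271618 10
  return _methods._mean(a, axis=axis, dtype=dtype,
  ret = ret.dtype.type(ret / rcount)
```

View pics/end.png

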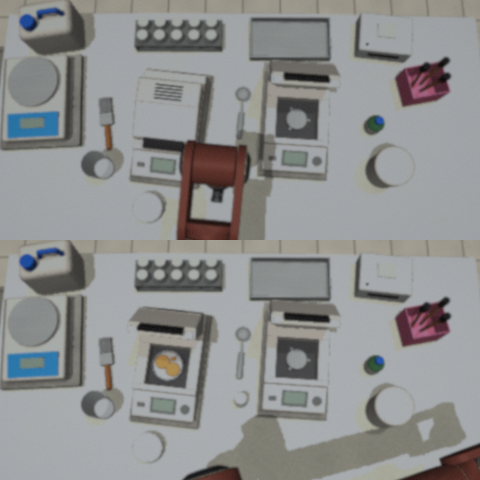

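The before-and-after top view shows the loaded hood shut, the idle analyser unchanged, and every bench item where it was, apart from the jar, which the arm hides. The arm is clear, with no force on it.

```bash
python3 -c "
from station import ctrl
print(ctrl.finish_job())"
```

```text
the job is handed in; nothing more can be done
None
```

I pushed the hood of the left analyser (the one with the dish) shut with closed fingertips. I then pressed its start key to its stop, backed off and handed the job in at about 14 s.

**Checks that passed**
- **Hood:** its front slope measured 16.46° at the end, against 16.5° for shut. It had been held against its stop at about 25 N upward.
- **Start key:** while pressed, its top was nearly flush with the panel. The load then was about 29 N upward with a similar sideways load, well over the 4 N needed.
- **Bench:** the before-and-after top views show the idle analyser and the other visible items unmoved. The hand was clear, with no contact force.

**Not seen at the end**
- The start key coming back up and the sample jar were both hidden by the arm.
- The dish was under the shut hood.

**Disagreements**
- **Fingertip position:** the cameras put the shut fingertips 16–21 mm behind the reported TCP, not 22 mm ahead as `ctrl.tcp_to_tips` says. My first approach therefore stopped short of the hood. I replanned from the images, and the contact forces agreed with that.
- **Hood angle:** one wrist-camera fit read 0.15 rad when the hood was already on its stop. The scene camera and the contact force both showed it shut.

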